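Set the photometer's sensitivity, then hold its filter selector at the third stop

TASK

Get the bench photometer ready for a reading: turn the sensitivity knob (left) until its white line stands at the red mark on the ring around it, and let go of it. Then turn the spring-return filter selector (right) clockwise, counting three clicks from its home stop to the third stop (yellow dot) and not on towards the fourth. It springs back when released, so finish while still gripping it there, with the other things on the bench left where they are.

Things in the scene. Friction and masses are not known exactly. Their poses are not given: they have to be found in the camera images.
- photometer: White and grey instrument, 210 mm deep (x) by 280 mm wide (y), flat top 66 mm above the bench, fixed; its yaw differs from run to run. Origin: centre of its underside; x points to its rear (away from the operator), y to its left. Display housing at the rear left (23 mm above the top), black well cap at the rear right (30 mm above the top).
- sensitivity_knob: Black bar grip of the left-hand knob, 46 mm long (own x) by 13 mm thick (own y) by 26 mm high, on a round skirt of 60 mm diameter; grip it across the 13 mm. Origin: on the vertical turning axis, at the underside of the bar, which is the top of the skirt (77.5 mm above the bench); own x points along the white line, z up.
- sensitivity (a joint): Turn of the left-hand knob, rad, positive clockwise seen from above, -2.3 to 2.3; at 0 its line points to the instrument's rear (+x of the photometer). Stays where it is left (friction 0.03 N m).
- sensitivity_tip (a point): Outer end of the white line on the left-hand knob's skirt, 30 mm from its axis.
- bezel_mark (a point): Point on the red mark's line, 30 mm from the left-hand knob's axis, at the inner edge of the fixed metal ring (87 mm diameter, 7 mm high, 33 mm inner radius) round this knob: the knob's tip lies here when it is set. The mark is always 0.45 to 1.5 rad clockwise of the line at the start.
- selector_knob: Black bar grip of the right-hand knob (filter selector), 46 mm long (own x) by 13 mm thick (own y) by 26 mm high, above a lobed metal index plate 80 mm across with a roller arm at its rim, both lower than the bar. Origin: on the vertical turning axis, at the underside of the bar (79.5 mm above the bench); own x points along the white line, z up.
- selector (a joint): Turn of the filter selector, rad, positive clockwise from above. 0: home (shutter, black dot); stops at 0.42 (blue), 0.84 (green), 1.26 (third, yellow), 1.68 (orange), 2.10 (red). A spring drives it home; the torque needed falls from about 0.18 N m just past a stop to 0.03 N m just before the next, then jumps up again: that is the click. The stops do not hold it: let go, it runs back.
- cuvettes: Red plastic box, 66 x 99 x 34 mm, loose, right of the photometer; leave alone.
- dropper: Small white dropper bottle with blue cap, 27 mm diameter, 53 mm high, loose; leave alone.
- marker: Black marker pen, 132 mm long, loose, left of the photometer; leave alone.
- stain_bottle: Small brown glass bottle with black cap, 33 mm diameter, 77 mm high, loose, left behind the photometer; leave alone.

How it is judged:
By the outcome, as a careful person would: the job done as asked, in the order asked, and still so for the second after the job is handed in, while the arm keeps its last pose, push and grip.
It also fails if it takes over 67 s, if anything falls off the work surface, if the arm or the gripper's body presses on something with over 40 N, if the wrist force passes 120 N, or if a joint passes its speed limit or range.

ROBOT

A 6-joint arm with a two-finger parallel gripper is mounted at the origin on a cart in front of the work surface, level with it; the furniture and walls round the work are solid. World frame = base frame: x ahead of the robot, y to its left, z up, the work surface at z = 0. Lengths are in m, angles in rad, forces in N, time in s.
With the tool pointing down it reaches from about 0.275 to 0.825 m from the base axis. Payload 4.9 kg.
Tool frame: the origin (TCP) lies at the very end of the fingers, on their centre line; the grasp point (between the pads) lies 19 mm behind it; z points along the fingers, y is the line along which they close (so a half turn about z gives the same grasp; the last joint's range is limited). The gripper opens to 85 mm and grips with 20 to 120 N. Pads are 22 mm wide; open, the fingers measure 114 mm over their backs; the gripper's body (76 mm by 85 mm) begins 54 mm behind the grasp point. The pads swing forward as they close: fully open they stand 13 mm farther back than shut.
Start: joints at [-1.337, 0.326, -0.193, 1.052, 0, 1.437], TCP at [0.198, -0.513, 0.231] pointing down, gripper open.
Joint ranges: [-2.65, 2.65], [-0.97, 1.79], [-1.3, 1.35], [-1.93, 2.1], [-1.47, 1.37], [-3.14, 3.14]. Speed limits (rad/s): [2.57, 2.57, 3.14, 3.14, 3.14, 3.14].

INTERFACE

Orientations are given as a unit quaternion [w, x, y, z].
In Python, from cell import bot, viewer gives the robot as it stands (bot), with the cameras (viewer). Calls block until the motion is done:
- bot.move_pose(position, orientation): joint-space move of the TCP to a pose.
- bot.move_linear(position, speed=0.15, rotation=None, until_force=None): straight line of the TCP; rotation=None keeps the orientation; speed is the mean speed in m/s. With until_force (N) it stops when the force on the tool has changed by that much, and returns True; else False.
- bot.goto_joints(angles): joint-space move.
- bot.set_gripper(opening, grasp_force=None): opening from 0.0 (shut) to 1.0 (fully open); grasp_force is the grip in N (None keeps the last); returns when the fingers have stopped.
- bot.wait(seconds).
- bot.solve_ik(position, orientation): joint angles nearest the present ones, or None.
- viewer.camera(name): name is "scene" or "top" or "wrist"; returns the picture (480x640x3 uint8, red, green, blue); there is no depth.
- viewer.calibration(name): a dict with "mtx" (3x3 intrinsics, pixels), "extrinsics" (4x4, takes a point from world to camera coordinates); the wrist camera has in their place "hand_eye" (4x4, takes a point from camera to tool coordinates, whose origin is the TCP and whose axes are the flange's). Camera axes: x right, y down, z forward; pixel columns grow to the right and rows downward; lengths in m; the calibration is good to about 2 mm. A picture is of the moment at which its call begins: read the wrist's pose just before it. calibration takes no time and is no camera call.
A pose or a line that the arm cannot do raises bot.PlanningError and nothing moves.
- bot.close_job(): hands the job in; it is judged then, once.
Readings, each from a call of its own:
- bot.read_clock(): time.
- bot.read_joint_positions(): joint angles.
- bot.read_joint_vel(): joint speeds.
- bot.read_joint_efforts(): joint torques, N m.
- bot.read_position(): TCP position.
- bot.read_tool_rot(): TCP orientation.
- bot.read_ft_force(): force on the tool from outside, world axes, zero at the start.
- bot.read_moment(): the same for the moment, N m.
- bot.read_gripper_width(): opening from 0.0 (shut) to 1.0 (fully open).
- bot.read_finger_force(): force on a finger pad.
Only numpy, scipy, OpenCV 4.12 (cv2) and the standard library are available. Lean on these libraries where they do the work, as an engineer would, in place of code of your own. Each camera call takes 0.05 s, during which the arm holds its last target. There are 200 camera calls.

## Working session

There is one attempt and no reset: what is moved stays moved. The work goes in short steps, each a Python script; the robot and the scene stay as the last script left them, time stands still between calls to the robot, and variables do not carry over. Pictures are saved under pics/ and viewed, at most 10 in all, crops included, and the job is handed in when it is done.

```bash
mkdir -p pics; ls; python3 - <<'E'
from cell import bot, viewer
import cv2,numpy as np
np.set_printoptions(precision=4,suppress=True)
for n in("scene","top"):
    cv2.imwrite(f"pics/{n}0.png",viewer.camera(n)[:,:,::-1])
    c=viewer.calibration(n);print(n,c)
print(viewer.calibration("wrist"));print(bot.read_clock(),bot.read_tool_rot())
E
```

```text
cell.py
pics
scene {'mtx': array([[578.9192,   0.    , 312.8663],
       [  0.    , 578.9192, 240.024 ],
       [  0.    ,   0.    ,   1.    ]]), 'extrinsics': array([[-0.8918, -0.4525,  0.0077,  0.4021],
       [-0.3239,  0.6265, -0.7089,  0.2091],
       [ 0.316 , -0.6347, -0.7052,  1.2581],
       [ 0.    ,  0.    ,  0.    ,  1.    ]])}
top {'mtx': array([[443.3761,   0.    , 321.6958],
       [  0.    , 443.3761, 237.745 ],
       [  0.    ,   0.    ,   1.    ]]), 'extrinsics': array([[-0.0126, -0.9999, -0.0029, -0.0048],
       [-0.982 ,  0.0129, -0.1886,  0.4721],
       [ 0.1886,  0.0005, -0.9821,  1.1484],
       [ 0.    ,  0.    ,  0.    ,  1.    ]])}
{'mtx': array([[375.6477,   0.    , 320.5623],
       [  0.    , 375.6477, 248.6185],
       [  0.    ,   0.    ,   1.    ]]), 'hand_eye': array([[-0.0017, -0.9601, -0.2796,  0.0716],
       [ 1.    , -0.0014, -0.0014,  0.001 ],
       [ 0.001 , -0.2796,  0.9601, -0.1434],
       [ 0.    ,  0.    ,  0.    ,  1.    ]])}
0.1 [-0.0007  0.9831  0.1828 -0.    ]
```

View pics/top0.png

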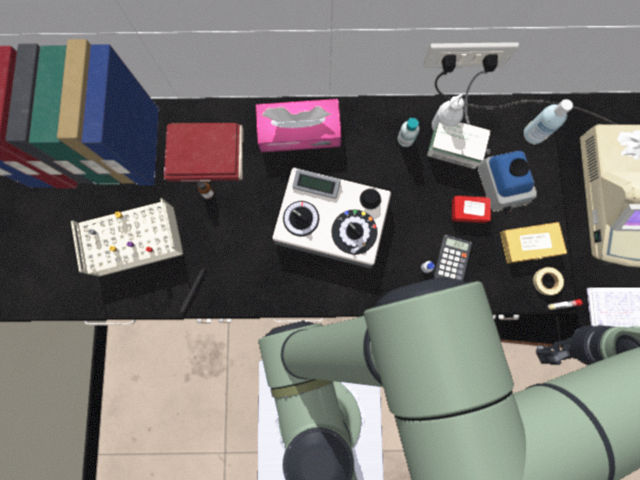

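View pics/scene0.png

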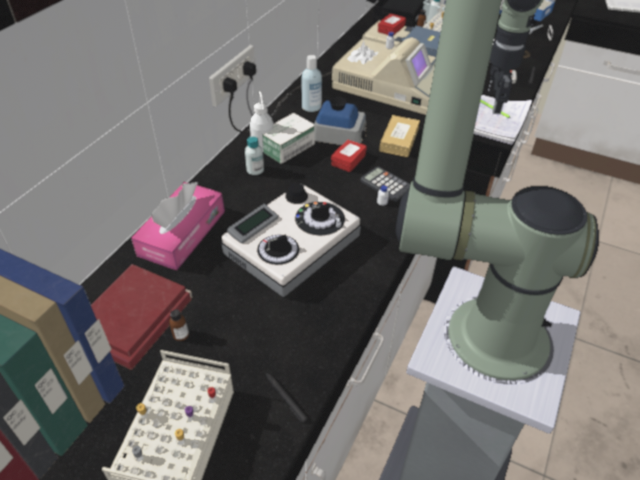

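The top view shows the photometer at about (333,218), with the left knob at about (300,217) and the selector at about (354,231). The scene view agrees: left knob (278,247), selector (320,215). Next I'll move the wrist camera over it and take two views.

```bash
cat > h.py <<'E'
from cell import bot, viewer
import cv2,numpy as np
from scipy.spatial.transform import Rotation as R
np.set_printoptions(precision=4,suppress=True)
def cam_pose(n):
    c=viewer.calibration(n)
    if n=="wrist":
        T=np.eye(4);T[:3,:3]=R.from_quat(bot.read_tool_rot(),scalar_first=True).as_matrix();T[:3,3]=bot.read_position()
        return c["mtx"],T@c["hand_eye"]
    return c["mtx"],np.linalg.inv(c["extrinsics"])
def ray(K,T,uv):
    d=T[:3,:3]@np.linalg.solve(K,[*uv,1.]);return T[:3,3],d/np.linalg.norm(d)
def onz(K,T,uv,z):
    o,d=ray(K,T,uv);return o+d*(z-o[2])/d[2]
def tri(rs):
    A=[np.eye(3)-np.outer(d,d) for o,d in rs]
    return np.linalg.solve(sum(A),sum(a@o for a,(o,d) in zip(A,rs)))
def down(yaw): # tool x at world yaw, tool z down
    return [0,np.cos(yaw/2),np.sin(yaw/2),0]
def snap(name,n="wrist"):
    K,T=cam_pose(n);im=viewer.camera(n)[:,:,::-1].copy();cv2.imwrite(f"pics/{name}.png",im)
    np.savez(f"pics/{name}.npz",K=K,T=T);return im
def load(name):
    d=np.load(f"pics/{name}.npz");return d["K"],d["T"]
E
python3 - <<'E'
from h import *
K,T=cam_pose("top")
l=onz(K,T,(300,217),.085);r=onz(K,T,(354,231),.085);print(l,r)
m=(l+r)/2
for i,dy in enumerate((.03,-.03)):
    bot.move_pose([m[0],m[1]+dy,.25],down(0));snap(f"w{i}")
    print(bot.read_clock(),bot.read_position(),bot.read_joint_positions())
a=np.hstack([cv2.imread(f"pics/w{i}.png") for i in(0,1)])
E
```

```text
[0.5205 0.0453 0.085 ] [ 0.4811 -0.0953  0.085 ]
2.3 [0.5009 0.0042 0.2499] [-0.1389  0.2229 -0.2847  1.0632 -0.0002  3.0039]
2.7 [ 0.5007 -0.0558  0.2499] [-0.2578  0.2285 -0.2776  1.0651  0.0004  2.8858]
```

View pics/w0.png

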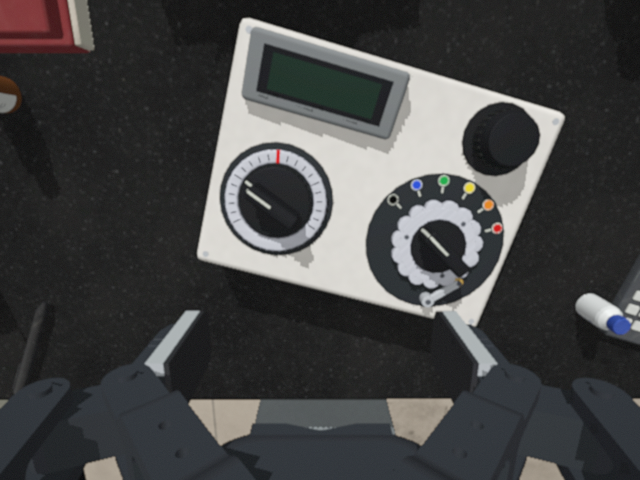

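View pics/w1.png

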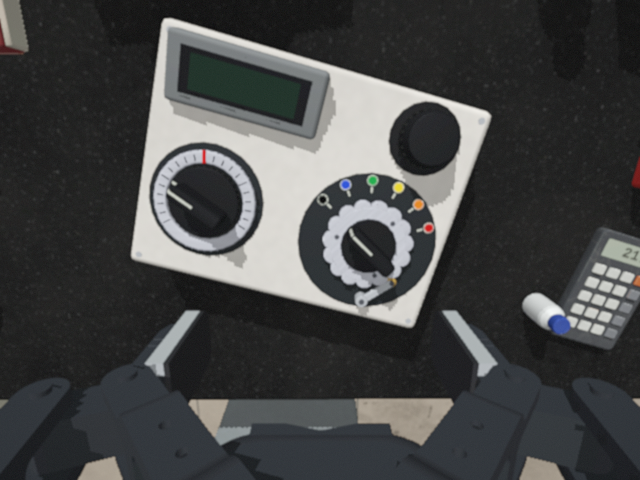

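w0 shows the left ring at about (277,198), its red mark at (278,157), and the line tip at (248,183). The selector is at about (437,245), with its line towards the black dot at (394,200), so it's at home. In w1 these sit about 70 px further left. Next I'll segment and triangulate.

```bash
cat > seg.py <<'E'
from h import *
def feats(name,cl,cr,verbose=True):
    """returns pixel features around approximate left/right knob centres"""
    im=cv2.imread(f"pics/{name}.png");g=cv2.cvtColor(im,cv2.COLOR_BGR2GRAY);h=cv2.cvtColor(im,cv2.COLOR_BGR2HSV)
    f={}
    dark=(g<100).astype(np.uint8)
    cs,_=cv2.findContours(dark,cv2.RETR_LIST,cv2.CHAIN_APPROX_NONE)
    for k,c in(("L",cl),("R",cr)):
        for q in cs:
            if len(q)<60: continue
            e=cv2.fitEllipse(cv2.convexHull(q))
            if np.hypot(*(np.array(e[0])-c))<15 and max(e[1])<170 and min(e[1])>25:
                f.setdefault(k,[]).append((np.round(e[0],1).tolist(),np.round(e[1],1).tolist(),round(e[2])))
    yy,xx=np.mgrid[:480,:640];s=h[...,1]
    for k,c in(("L",cl),("R",cr)):
        r=np.hypot(xx-c[0],yy-c[1])
        m=((g>120)&(r<(38 if k=="L" else 27))).astype(np.uint8)
        n,lab,st,ce=cv2.connectedComponentsWithStats(m)
        for i in range(1,n):
            if st[i,4]>8:
                p=np.argwhere(lab==i)[:,::-1].astype(np.float32)
                v=cv2.fitLine(p,cv2.DIST_L2,0,.01,.01).ravel();t=(p-v[2:])@v[:2]
                f.setdefault(k+"line",[]).append((int(st[i,4]),np.round([v[2:]+v[:2]*t.min(),v[2:]+v[:2]*t.max()],1).tolist()))
    m=((h[...,0]<8)|(h[...,0]>172))&(s>130)&(h[...,2]>100)&(np.hypot(xx-cl[0],yy-cl[1])<60)
    p=np.argwhere(m)[:,::-1].astype(np.float32)
    if len(p): f["red"]=[len(p),p.mean(0).round(1).tolist(),p[p[:,1]==p[:,1].max()].mean(0).tolist()]
    if verbose:
        print(name)
        for k in f:print(' ',k,f[k])
    return f
if __name__=="__main__":
    feats("w0",(277,198),(437,245));feats("w1",(206,198),(367,245))
E
python3 seg.py
```

```text
Traceback (most recent call last):
  File "seg.py", line 32, in <module>
    feats("w0",(277,198),(437,245));feats("w1",(206,198),(367,245))
    ~~~~~^^^^^^^^^^^^^^^^^^^^^^^^^^
  File "seg.py", line 11, in feats
    e=cv2.fitEllipse(cv2.convexHull(q))
cv2.error: OpenCV(4.12.0) /io/opencv/modules/imgproc/src/shapedescr.cpp:361: error: (-201:Incorrect size of input array) There should be at least 5 points to fit the ellipse in function 'fitEllipseNoDirect'
```

```bash
sed -i 's/e=cv2.fitEllipse(cv2.convexHull(q))/e=cv2.fitEllipse(q)/' seg.py; python3 seg.py
```

```text
w0
  L [([275.3, 199.2], [73.0, 77.9], 164), ([275.1, 199.4], [101.6, 104.7], 130), ([275.9, 198.4], [109.2, 113.3], 135)]
  R [([434.3, 239.2], [112.9, 126.3], 63)]
  Lline [(26, [[260.8999938964844, 163.5], [276.0, 160.8000030517578]]), (191, [[285.70001220703125, 156.0], [321.8999938964844, 204.60000610351562]]), (27, [[244.89999389648438, 181.10000610351562], [250.8000030517578, 185.3000030517578]]), (112, [[245.89999389648438, 190.10000610351562], [269.70001220703125, 207.39999389648438]])]
  Rline [(77, [[407.6000061035156, 235.1999969482422], [443.5, 214.0]]), (135, [[421.6000061035156, 228.5], [447.20001220703125, 254.8000030517578]])]
  red [30, [277.3999938964844, 156.89999389648438], [277.0, 163.0]]
w1
  L [([205.4, 199.7], [91.5, 98.5], 140), ([205.8, 198.5], [106.4, 116.3], 133)]
  R [([369.1, 247.4], [51.8, 58.2], 137), ([366.6, 239.9], [117.0, 125.5], 75)]
  Lline [(17, [[192.0, 162.8000030517578], [202.0, 161.1999969482422]]), (243, [[211.60000610351562, 155.39999389648438], [251.39999389648438, 201.89999389648438]]), (14, [[172.10000610351562, 181.89999389648438], [175.8000030517578, 183.5]]), (102, [[168.0, 191.39999389648438], [191.1999969482422, 207.6999969482422]])]
  Rline [(57, [[337.8999938964844, 238.39999389648438], [363.8999938964844, 215.5]]), (122, [[348.3999938964844, 230.5], [370.6000061035156, 255.3000030517578]])]
  red [30, [203.60000610351562, 156.89999389648438], [204.0, 163.0]]
```

```bash
python3 - <<'E'
from h import *
a,b=load("w0"),load("w1")
def t(n,p,q):
    P=tri([ray(*a,p),ray(*b,q)]);print(n,P,end=' ')
    return P
P={}
for n,p,q in [("ringL",(275.9,198.4),(205.8,198.5)),("skirtL",(275.3,199.2),(205.4,199.7)),("red",(277.4,156.9),(203.6,156.9)),("tipOnSkirt",(250.8,185.3),(175.8,183.5)),
 ("barL0",(245.9,190.1),(168,191.4)),("barL1",(269.7,207.4),(191.2,207.7)),("plateR",(434.3,239.2),(366.6,239.9)),("barR0",(421.6,228.5),(348.4,230.5)),("barR1",(447.2,254.8),(370.6,255.3))]:
    P[n]=t(n,p,q);print()
for k in "LR":
    d=[onz(*c,p,z) for c,p,z in()]
for n,c,px,z in [("L0",a,[(275.9,198.4),(245.9,190.1),(269.7,207.4),(277.4,156.9),(248,183.3)],[.073,.1035,.1035,.073,.0775]),("L1",b,[(205.8,198.5),(168,191.4),(191.2,207.7),(203.6,156.9),(174,182.7)],[.073,.1035,.1035,.073,.0775]),
  ("R0",a,[(434.3,239.2),(421.6,228.5),(447.2,254.8),(394,200)],[.067,.1055,.1055,.067]),("R1",b,[(366.6,239.9),(348.4,230.5),(370.6,255.3),(323,200)],[.067,.1055,.1055,.067])]:
    W=[onz(*c,p,zz)[:2] for p,zz in zip(px,z)];o=W[0];l=W[1]-W[2];u=l/np.linalg.norm(l);e=W[2]-o
    print(n,"c",o,"line yaw",np.arctan2(l[1],l[0]),"len",np.linalg.norm(l),"lateral off",u[0]*e[1]-u[1]*e[0],"along ends",u@(W[1]-o),u@e,"others yaw,r",[(np.arctan2(*(w-o)[::-1]).round(3),np.linalg.norm(w-o).round(4)) for w in W[3:]])
E
```

```text
ringL [0.5235 0.0427 0.068 ] 
skirtL [0.5225 0.0434 0.0673] 
red [0.5588 0.0395 0.0742] 
tipOnSkirt [0.5377 0.0606 0.0857] 
barL0 [0.5343 0.0622 0.099 ] 
barL1 [0.522  0.0434 0.1047] 
plateR [ 0.4858 -0.0981  0.0672] 
barR0 [ 0.5004 -0.08    0.0893] 
barR1 [ 0.4841 -0.0965  0.1084] 
L0 c [0.5242 0.0421] line yaw 0.9217293055943564 len 0.022287953168450586 lateral off 0.002752227919379761 along ends 0.021967107152073923 -0.0003208460163766641 others yaw,r [(np.float64(-0.072), np.float64(0.0346)), (np.float64(1.03), np.float64(0.026))]
L1 c [0.5243 0.0412] line yaw 0.915314888081864 len 0.020911323849383667 lateral off 0.0035948982988835572 along ends 0.02144971449187219 0.0005383906424885263 others yaw,r [(np.float64(-0.038), np.float64(0.0346)), (np.float64(1.041), np.float64(0.0277))]
R0 c [ 0.4862 -0.0981] line yaw 0.7946912577679589 len 0.030952287090570373 lateral off 0.0023710288506197438 along ends 0.029452082584068173 -0.0015002045065022024 others yaw,r [(np.float64(0.821), np.float64(0.052))]
R1 c [ 0.4854 -0.0981] line yaw 0.7234974394203972 len 0.027371932665549575 lateral off 0.002549298985187766 along ends 0.026290932254530847 -0.0010810004110187294 others yaw,r [(np.float64(0.824), np.float64(0.0532))]
```

```bash
python3 - <<'E'
from h import *
for n,p,y in [("R",(.486,-.097),np.pi+.77),("L",(.523,.0425),np.pi+.93)]:
    for i,dy in enumerate((0,-1.2)):
        bot.move_pose([*p,.18],down(y+dy));snap(f"v{n}{i}");print(bot.read_clock(),bot.read_joint_positions())
cv2.imwrite("pics/m.png",np.vstack([np.hstack([cv2.resize(cv2.imread(f"pics/v{n}{i}.png")[60:360,120:520],None,fx=1,fy=1) for i in(0,1)]) for n in "LR"]))
E
```

```text
6.0833 [-0.346   0.2697 -0.4118  0.8893 -0.     -1.1159]
7.2417 [-0.3461  0.2696 -0.4119  0.8893 -0.      0.0833]
8.3 [-0.0605  0.321  -0.339   0.9109 -0.0002 -0.989 ]
9.4583 [-0.0602  0.321  -0.3389  0.9109  0.      0.2098]
```

View pics/m.png

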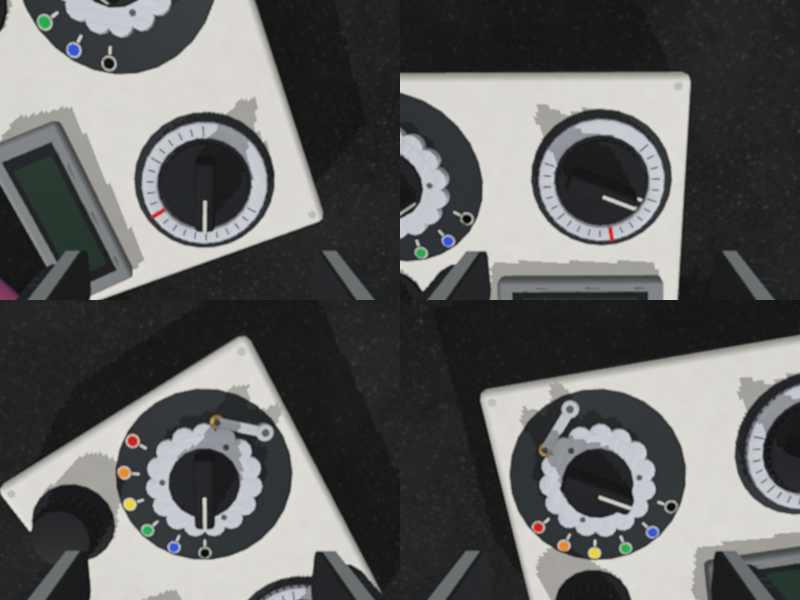

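The mosaic shows both bars in line with the tool in the left-hand views. Ring L is centred at about (324,240), the line points down and the red mark is at (158,213) in the mosaic. The selector centre is at about (324,235) and its line points to the black dot. Now I'll fit the axes together with a constant tool-frame camera offset.

```bash
python3 - <<'E'
from seg import *
for n,c in [("vL0",(324,240)),("vL1",(321,237)),("vR0",(324,235)),("vR1",(317,234))]:
    f=feats(n,c,c,False);k=n[1];print(n,f.get(k),[x for x in f.get(k+"line",[]) if x[0]>15],f.get("red") if k=="L" else "")
E
```

```text
vL0 [([324.0, 241.4], [86.4, 93.6], 85), ([324.4, 242.1], [122.4, 126.5], 103), ([324.2, 239.3], [133.4, 138.1], 85)] [(70, [[324.5, 260.0], [324.5, 277.0]])] [31, [279.70001220703125, 272.1000061035156], [276.5, 275.0]]
vL1 [([320.1, 238.2], [85.9, 93.4], 71), ([321.1, 239.0], [121.7, 127.9], 86), ([320.9, 236.5], [134.0, 138.3], 93)] [(112, [[322.20001220703125, 256.6000061035156], [346.3999938964844, 265.5]])] [28, [330.20001220703125, 291.5], [330.5, 296.0]]
vR0 [([323.9, 243.6], [68.2, 73.3], 180), ([327.3, 236.3], [110.1, 131.7], 51)] [(23, [[322.0, 259.20001220703125], [326.0, 259.20001220703125]])] 
vR1 [([317.4, 242.0], [65.8, 72.7], 101), ([315.0, 235.6], [111.4, 130.4], 150)] [(37, [[317.8999938964844, 257.3999938964844], [327.8999938964844, 258.70001220703125]])]
```

```bash
python3 - <<'E'
from h import *
from scipy.optimize import least_squares
obs={"barL":[("w0",(269.7,207.4)),("w1",(191.2,207.7)),("vL0",(324.5,259.5)),("vL1",(322.2,256.6))],
"barR":[("w0",(447.2,254.8)),("w1",(370.6,255.3)),("vR0",(324.3,258.7)),("vR1",(317.9,256.8))],
"ringL":[("w0",(275.9,198.4)),("w1",(205.8,198.5)),("vL0",(324.2,239.3)),("vL1",(320.9,236.5))]}
z={"barL":.1035,"barR":.1055,"ringL":.073}
he=viewer.calibration("wrist")["hand_eye"]
def fit(keys):
    def res(p):
        r=[]
        for i,k in enumerate(keys):
            for n,uv in obs[k]:
                K,T=load(n);Rt=(T@np.linalg.inv(he))[:3,:3]
                r+=list(onz(K,T,uv,z[k])[:2]+(Rt@[p[0],p[1],0])[:2]-p[2+2*i:4+2*i])
        return np.array(r)*1e3
    s=least_squares(res,np.zeros(2+2*len(keys)));print(keys,s.x,"rms mm",np.sqrt(np.mean(s.fun**2)));return s.x
for k in obs: fit([k])
fit(["barL","ringL"]);e=fit(["barL","barR","ringL"])
# angles from the v views with offset
c=e[6:8];
for n,red,tip in [("vL0",(279.7,272.1),(324.8,290.5)),("vL1",(330.2,291.5),(346.4+14,265.5))]:
    K,T=load(n);Rt=(T@np.linalg.inv(he))[:3,:3];o=(Rt@[e[0],e[1],0])[:2]
    for q,zz in ((red,.073),(tip,.0775)):
        d=onz(K,T,q,zz)[:2]+o-c;print(n,np.arctan2(d[1],d[0]),np.linalg.norm(d))
K,T=load("w0");o=e[:2]*[1,-1]
for q,zz in (((277.4,156.9),.073),((248,183.3),.0775)):
    d=onz(K,T,q,zz)[:2]+o-c;print("w0",np.arctan2(d[1],d[0]),np.linalg.norm(d))
# bar line yaw
for n,a,b,zz in[("vL1",(322.2,256.6),(346.4,265.5),.1035)]:
    K,T=load(n);d=(onz(K,T,b,zz)-onz(K,T,a,zz));print(np.arctan2(d[1],d[0]))
E
```

```text
['barL'] [0.0001 0.0003 0.5219 0.0433] rms mm 0.178058267090411
['barR'] [ 0.0006  0.0002  0.4837 -0.0974] rms mm 0.29492995139377315
['ringL'] [-0.0035 -0.0003  0.5208  0.0421] rms mm 0.32399343526800456
['barL', 'ringL'] [-0.0017 -0.      0.5217  0.0436  0.521   0.0418] rms mm 1.2904271163771623
['barL', 'barR', 'ringL'] [-0.0009  0.0001  0.5218  0.0435  0.4836 -0.0972  0.521   0.0417] rms mm 1.3202429360161734
vL0 -0.032434965068609385 0.03789288503842199
vL0 0.9522687131386264 0.03390020009396172
vL1 -0.07196181931057562 0.03828954925916454
vL1 0.7752278945968686 0.03256405857306685
w0 -0.057127417625827494 0.03677441781210147
w0 0.9683047428305535 0.027491646075662415
0.9310197245228055
```

Bar fits agree to under 0.3 mm: the left axis is at (0.522,0.043) and the right at (0.484,-0.097), with heights as stated. The left knob needs about 0.99 rad clockwise. Now I'll grip it, turn it and release.

```bash
python3 - <<'E'
from h import *
p=(.5219,.0433);y=np.pi+.93
bot.set_gripper(.5,40)
bot.move_pose([*p,.13],down(y))
print(bot.move_linear([*p,.0815],speed=.08,until_force=15),bot.read_position())
bot.set_gripper(0);print("w",bot.read_gripper_width(),bot.read_ft_force(),bot.read_finger_force())
q=np.array(bot.read_joint_positions());print(q)
for k in range(1,6):
    t=q.copy();t[5]+=.985*k/5;bot.goto_joints(t)
    print(bot.read_clock(),bot.read_moment()[2],bot.read_ft_force(),bot.read_joint_positions()[5])
bot.wait(.2)
bot.set_gripper(.5)
bot.move_linear([*p,.18],speed=.15)
im=snap("a0");print(bot.read_clock(),bot.read_position())
cv2.imwrite("pics/a0c.png",cv2.resize(im[140:340,200:450],None,fx=3,fy=3,interpolation=cv2.INTER_CUBIC))
E
```

```text
False [0.5222 0.0433 0.0817]
w 0.14280130495105267 [-2.7184  2.1477  5.1589] 39.833605885505676
[-0.0578  0.4297 -0.463   0.6787  0.0015 -0.9881]
12.4917 -0.06591759089376151 [ 0.5533 -0.5309 -2.484 ] -0.7943396901588917
12.8 -0.043634851630670116 [ 1.6715 -0.6116 -2.841 ] -0.5990264899500368
13.1083 -0.03960435055427576 [ 1.3373 -2.1765 -2.6366] -0.4027109987302236
13.4167 0.0101723637777249 [ 2.9587 -4.916  -3.4025] -0.20599704346206804
13.725 -0.00869790514232421 [ 2.0868 -5.6045 -4.7447] -0.007722168994604991
15.175 [0.521  0.0434 0.1789]
```

View pics/a0c.png

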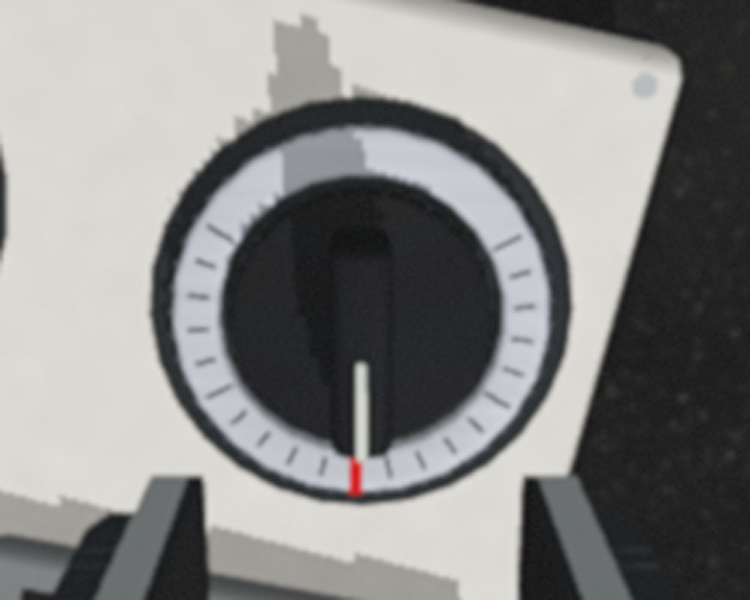

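The crop shows the line vertical at x≈361 through the ring centre (361,299), with the red mark at (355,479). That leaves about 0.035 rad clockwise. I'll measure it by mask, trim and re-check.

```bash
cat > meas.py <<'E'
from seg import *
def ang(name):
    im=cv2.imread(f"pics/{name}.png");f=feats(name,(321,238),(0,0),False);K,T=load(name)
    c=onz(K,T,f["L"][-1][0],.073)[:2];r=onz(K,T,f["red"][1],.073)[:2]
    g=cv2.cvtColor(im,cv2.COLOR_BGR2GRAY);s=cv2.cvtColor(im,cv2.COLOR_BGR2HSV)[...,1]
    p=[(x,y) for y in range(258,290) for x in range(310,332) if g[y,x]>120 and s[y,x]<80 and g[y,x-5]<80 and g[y,x+5]<80]
    v=cv2.fitLine(np.float32(p),cv2.DIST_L2,0,.01,.01).ravel()
    a=onz(K,T,v[2:],.1035);b=onz(K,T,v[2:]+10*v[:2]*np.sign(v[1]),.1035);l=(b-a)[:2]
    am=np.arctan2(*(r-c)[::-1]);al=np.arctan2(l[1],l[0])
    print(f["L"],f["red"],len(p),"mark",am,"line",al,"turn cw",al-am);return al-am
E
python3 - <<'E'
from meas import *
d=ang("a0")
d=float(np.clip(d,-.06,.06));p=(.5219,.0433)
yaw=np.pi+.93-.985
bot.move_pose([*p,.13],down(yaw))
bot.move_linear([*p,.0815],speed=.1,until_force=15)
bot.set_gripper(0)
q=np.array(bot.read_joint_positions());q[5]+=d;bot.goto_joints(q);bot.wait(.3)
bot.set_gripper(.5);bot.move_linear([*p,.18],speed=.15)
im=snap("a1");ang("a1");print(bot.read_clock())
cv2.imwrite("pics/a1c.png",cv2.resize(im[140:340,200:450],None,fx=3,fy=3,interpolation=cv2.INTER_CUBIC))
E
```

```text
[([319.9, 241.9], [87.0, 93.5], 92), ([320.0, 242.5], [122.1, 127.8], 91), ([319.8, 239.7], [133.9, 138.2], 92)] [13, [317.79998779296875, 295.20001220703125], [318.0, 297.0]] 142 mark -0.09172881517933484 line -0.05406708961173401 turn cw 0.037661725567600834
[([320.2, 241.5], [87.0, 93.6], 93), ([320.4, 242.2], [122.2, 127.7], 90), ([320.2, 239.2], [133.9, 138.3], 93)] [8, [320.5, 295.5], [320.5, 297.0]] 116 mark -0.08960546892298273 line -0.09453308255552657 turn cw -0.004927613632543848
18.2917
```

View pics/a1c.png

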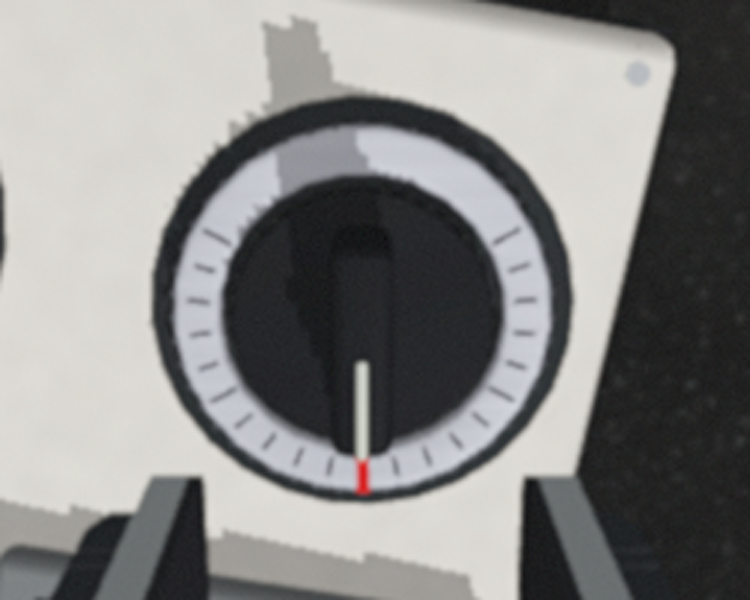

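The line now meets the red mark at (362,470), with residual about 0.005 rad. Now the selector: turn it in small steps while logging the moment.

```bash
python3 - <<'E'
from h import *
p=(.4837,-.0974);y=np.pi+.77
bot.move_linear([.5219,.0433,.18]) if 0 else None
bot.move_pose([*p,.135],down(y))
print(bot.move_linear([*p,.0835],speed=.08,until_force=15),bot.read_position())
bot.set_gripper(0,80);print("w",bot.read_gripper_width(),bot.read_ft_force(),bot.read_moment(),bot.read_finger_force())
q=np.array(bot.read_joint_positions());np.save("q0.npy",q);print(q)
L=[]
for a in np.arange(.04,1.17,.04):
    t=q.copy();t[5]+=a;bot.goto_joints(t)
    L.append((a,bot.read_joint_positions()[5]-q[5],bot.read_moment()[2],bot.read_joint_efforts()[5]))
print(np.array(L));print(bot.read_clock(),bot.read_ft_force(),bot.read_position())
E
```

```text
False [ 0.484  -0.0974  0.0838]
w 0.13325110871091064 [-2.4377  2.395   6.384 ] [0.5048 0.5547 0.1697] 78.35173487663269
[-0.3481  0.3801 -0.5392  0.652   0.0012 -1.1189]
[[0.04   0.0389 0.1906 0.1839]
 [0.08   0.0785 0.1476 0.1692]
 [0.12   0.1184 0.0509 0.1555]
 [0.16   0.1583 0.1336 0.1423]
 [0.2    0.1982 0.1266 0.1289]
 [0.24   0.2383 0.1034 0.1155]
 [0.28   0.2782 0.113  0.1017]
 [0.32   0.3183 0.0412 0.088 ]
 [0.36   0.3583 0.0567 0.0745]
 [0.4    0.3983 0.032  0.0618]
 [0.44   0.438  0.0967 0.1918]
 [0.48   0.4781 0.0993 0.1778]
 [0.52   0.5181 0.1256 0.1652]
 [0.56   0.5582 0.0905 0.1523]
 [0.6    0.5982 0.123  0.1389]
 [0.64   0.6383 0.0702 0.125 ]
 [0.68   0.6783 0.1102 0.1106]
 [0.72   0.7183 0.0602 0.096 ]
 [0.76   0.7583 0.0024 0.0813]
 [0.8    0.7984 0.0554 0.067 ]
 [0.84   0.838  0.181  0.2064]
 [0.88   0.8781 0.1352 0.1927]
 [0.92   0.9181 0.2057 0.1799]
 [0.96   0.9581 0.0713 0.1671]
 [1.     0.9982 0.177  0.1538]
 [1.04   1.0382 0.0968 0.14  ]
 [1.08   1.0782 0.115  0.1257]
 [1.12   1.1183 0.0636 0.111 ]
 [1.16   1.1583 0.0539 0.0962]]
27.7833 [ 1.7145 -7.9833 -3.0165] [ 0.4836 -0.0982  0.0843]
```

The joint effort shows clean clicks near 0.42 and 0.83. I'll step finely to the third one.

```bash
python3 - <<'E'
from h import *
q=np.load("q0.npy");e0=1
for a in np.arange(1.18,1.33,.01):
    t=q.copy();t[5]+=a;bot.goto_joints(t);bot.wait(.1);e=bot.read_joint_efforts()[5];print(round(a,3),bot.read_joint_positions()[5]-q[5],e)
    if e>e0+.06: break
    e0=e
bot.wait(.5);print(bot.read_joint_efforts()[5],bot.read_gripper_width(),bot.read_clock())
snap("s0");im=snap("f0","top")
w=cv2.resize(cv2.imread("pics/s0.png"),(480,360));t=cv2.resize(im[150:300,260:400],None,fx=2.2,fy=2.4)
cv2.imwrite("pics/f.png",np.hstack([w,t]))
E
```

```text
1.18 1.1782653328735917 0.06427517160773277
1.19 1.1882337227458872 0.0605073943734169
1.2 1.1982810200822185 0.05693922517821193
1.21 1.2083072365210714 0.05343600525520742
1.22 1.218285907672515 0.05014097085222602
1.23 1.2283242158019432 0.047068503918126225
1.24 1.2383174744985415 0.04399394150823355
1.25 1.2481684581880679 0.09817685466259718
1.26 1.2579651576135464 0.1884383847936988
0.18834137823432684 0.1321135812025416 31.4333
```

View pics/f.png

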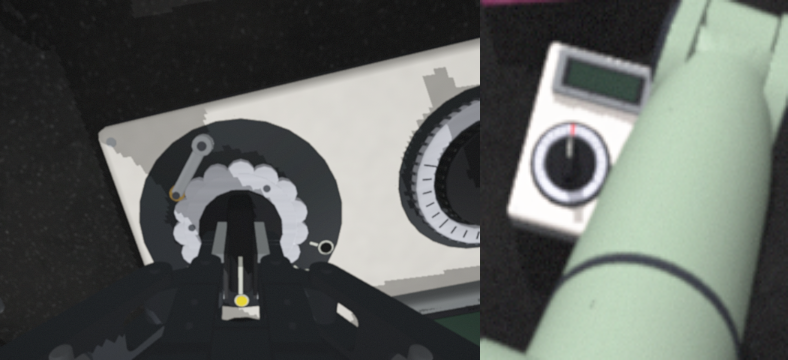

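The wrist view shows the gripped bar's line ending at the yellow dot (241,300), just past the third click. The top view shows the left line still at the red mark. Handing in.

```bash
python3 -c "
from cell import bot, viewer
print(bot.close_job())"
```

```text
the job is handed in; nothing more can be done
None
```

The sensitivity knob is set to the red mark (within about 0.005 rad) and released, and the filter selector is still gripped at its third stop (yellow dot), just past the third click; I handed the job in at about 31 s.

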